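# Set the two-dial code on the condemned-parts lock box

## Task

Set the code on the grey steel lock box for condemned rotor parts: first turn the large dial until its pointer is at the fourth mark, and after that the small dial to its second mark. Marks count clockwise seen from above, the black radial bar being mark one and the round studs marks two to five. Leave the lone dial on the white timer as it is.

Things in the scene. Friction and masses are not known exactly. Their poses are not given: they have to be found in the camera images.
- large_dial_grip (a point): Large dial on the grey lock box (84 mm disc): point on its upright axis, 101 mm above the cart. x: along the bar towards its pointer (white nose; white line on bar top), z up; turns with the dial. Disc top at 79 mm; black grip bar 66 long, 14 wide, from 79 to 113 mm high: pinch across its width. Dial axes 134 mm apart; which is left varies.
- large_dial (a joint): angle of the large dial, rad, growing clockwise from above. 0: pointer at mark one (black radial bar, 14 mm); marks two to five: black 8 mm studs every 40 deg (0.698 rad) clockwise, on the plate outside the disc, lower than its top. Mark four = 2.094. Range -0.1 to 2.9; light friction (0.06 N m), no spring or clicks, stays where left.
- small_dial_grip (a point): Small dial on the grey lock box (50 mm disc): point on its upright axis, 101 mm above the cart. x: along the bar towards its pointer (white nose; white line on bar top), z up; turns with the dial. Disc top at 79 mm; black grip bar 44 long, 12 wide, from 79 to 113 mm high: pinch across its width. Dial axes 134 mm apart; which is left varies.
- small_dial (a joint): angle of the small dial, rad, growing clockwise from above. 0: pointer at mark one (black radial bar, 14 mm); marks two to five: black 8 mm studs every 40 deg (0.698 rad) clockwise, on the plate outside the disc, lower than its top. Mark two = 0.698. Range -0.1 to 2.9; light friction (0.06 N m), no spring or clicks, stays where left.
- timer_dial_nose (a point): tip of the pointer of the dial that must be left alone, a lone dial of middling size (68 mm disc, 54 mm bar, top 97 mm above the cart top) on the separate white timer, 120 x 110 mm; this point is 65 mm above the cart top and 34 mm from that dial's upright axis; its x axis points outwards from the axis.

How it is judged:
By the outcome, as a careful person would: the job done as asked, in the order asked, and still so for the second after the job is handed in, with the robot touching nothing.
It also fails if it takes over 40 s, if anything falls off the work surface, if the arm or the gripper's body presses on something with over 40 N, if the wrist force passes 120 N, or if a joint passes its speed limit or range.

## Robot

A 6-joint arm with a two-finger parallel gripper is mounted at the origin on the work surface. World frame = base frame: x ahead of the robot, y to its left, z up, the work surface at z = 0. Lengths are in m, angles in degrees, forces in N, time in s.
With the tool pointing down it reaches from about 0.4 to 0.825 m from the base axis. Payload 7 kg.
Tool frame: the origin (TCP) lies on the mounting face of the last link; the fingertips stand 178 mm ahead of it and the grasp point (between the pads) lies 159 mm ahead of it; z points along the fingers, y is the direction in which the jaws open and shut (so a half turn about z gives the same grasp; the last joint's range is limited). The gripper opens to 88 mm and grips with 3 to 60 N. Pads are 19 mm wide; open, the fingers measure 130 mm over their backs; the gripper's body (78 mm by 193 mm) begins 47 mm behind the grasp point.
Start: joints at [92.424, 20.546, 0.682, 0, -70.136, -16.507], TCP at [0.164, 0.655, 0.405] pointing down, gripper open.
Joint ranges: [-176.03, 176.03], [-82.01, 121.73], [-58.28, 71.71], [-173.87, 95.51], [-174.79, -0.11], [-173.66, 173.66]. Speed limits (degrees/s): [136.94, 136.94, 172.46, 180, 180, 180].

## Interface

Orientations are given as [roll, pitch, yaw] about the fixed x, y, z axes, in that order (R = Rz(yaw) Ry(pitch) Rx(roll)).
In Python, from plant import r gives the robot as it stands. The module is installed in compiled form; this text tells all that it offers.
- The arm moves only by the tool carry_out, never from a script. Its argument "plan" is a list of rows, each a list of 3 entries, a list of its own where there are three numbers: the shift along the tool's x, y, z in m, then the turn, a rotation vector about the tool's x, y, z in degrees, then the closure in counts, from 0 (fully open) to 255 (shut). In form: [[[x, y, z], [ax, ay, az], hand], ...]. A call has 1 to 12 rows; each row shifts and turns the commanded pose from where the row before left it, along the tool's axes as they then stand; what a row does not reach is not made up. A row lasts 1/12 s, in which the tool goes at most 41.7 mm and 7.16 degrees, less where a joint would pass 70% of its speed; a pose out of reach is approached as far as the arm can. A call is refused whole if a number of a shift passes 0.0417 or a number of a turn 7.16, either way. A call with a gripper value outside its range is refused whole. The fingers move at their own pace and stop on an object; "grip_force" is the grip in N (left out, the last holds). Time passes only in rows, so rows that do not move let the fingers close. It gives the time, the measured TCP pose, the force and the opening at its end, in the units of the state.
- r.get_state(): the state, without advancing time (a new reading comes with each control period).
- r.capture(name): name is "scene" or "top"; returns the picture (400x640x3 uint8, red, green, blue); there is no depth.
- r.get_calibration(name): a dict with "K" (3x3 intrinsics, pixels), "rvec" (rotation vector, rad) and "tvec" (3), from world to camera coordinates, as OpenCV has them. Camera axes: x right, y down, z forward; pixel columns grow to the right and rows downward; lengths in m; the calibration is good to about 2 mm. A picture is of the moment at which its call begins. get_calibration takes no time and is no camera call.
- r.close_job(): hands the job in, once; it reports no verdict.
The state is a dict: "time_s": time; "joints": joint angles; "qd": joint speeds; "joint_torque": joint torques, N m; "tcp_pos": TCP position; "eef_rot": TCP orientation; "contact_force": force on the tool from outside, world axes, zero at the start; "moment": the same for the moment, N m; "gripper_width": finger opening in m.
Only numpy, scipy, OpenCV 4.12 (cv2) and the standard library are available. Lean on these libraries where they do the work, as an engineer would, in place of code of your own. Each camera call takes 0.05 s, during which the arm holds its last target. There are 200 camera calls.

## Working session

There is one attempt and no reset: what is moved stays moved. The work goes in short steps, Python scripts to look and compute and a tool call to move; the robot and the scene stay as the last step left them, time stands still between calls to the robot, and variables do not carry over. Pictures are saved under pics/ and viewed, about 8 in all and at most 12, crops included, and the job is handed in when it is done.

Besides the shell and the picture viewer there is one more tool, called after "Call:" as name(argument=value, ...), one argument or row to a line, values as JSON. carry_out: Moves the arm, as the interface text tells. Its arguments: {"type":"object","properties":{"plan":{"type":"array","items":{"type":"array"}},"grip_force":{"type":"number"}},"required":["plan"]}

```bash
mkdir -p pics
python3 - <<'E'
from plant import r
import cv2
for n in("scene","top"):
    im=r.capture(n); cv2.imwrite(f"pics/{n}0.png",im[:,:,::-1]); 
    c=r.get_calibration(n); print(n,c)
print(r.get_state())
E
```

```text
scene {'K': array([[406.41649066,   0.        , 319.06717211],
       [  0.        , 406.41649066, 203.42593395],
       [  0.        ,   0.        ,   1.        ]]), 'rvec': array([ 1.66614053,  1.57457019, -0.80757418]), 'tvec': array([-0.03101302, -0.1977629 ,  1.19463891])}
top {'K': array([[482.18183613,   0.        , 317.10258566],
       [  0.        , 482.18183613, 193.49345268],
       [  0.        ,   0.        ,   1.        ]]), 'rvec': array([ 2.19439579, -2.15874031,  0.07369823]), 'tvec': array([-0.01744043,  0.5437993 ,  1.08262685])}
{'time_s': 0.1, 'joints': array([ 9.24245424e+01,  2.05873384e+01,  6.38487790e-01, -1.82060210e-02,
       -7.01352963e+01, -1.65079149e+01]), 'qd': array([-0.05150532, -0.0671139 ,  0.15190063,  0.06677996,  0.03332932,
       -0.072118  ]), 'joint_torque': array([-1.16607400e-03, -5.84166813e+01,  2.93748307e+01,  7.01554969e+00,
        1.01619173e-02, -5.36601419e-05]), 'tcp_pos': array([0.16419765, 0.65454403, 0.40381055]), 'eef_rot': array([ 1.79914458e+02, -7.50221208e-03, -1.40895659e+01]), 'contact_force': array([-0.42897021,  0.48657412,  0.15316905]), 'moment': array([-0.02745248, -0.03340396, -0.00975614]), 'gripper_width': 0.08784223829042831}
```

View pics/top0.png

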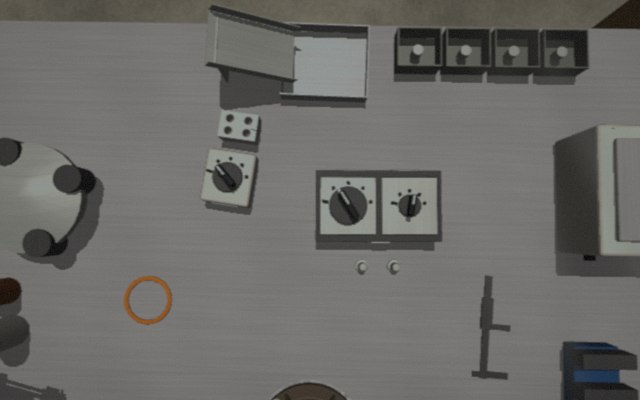

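View pics/scene0.png

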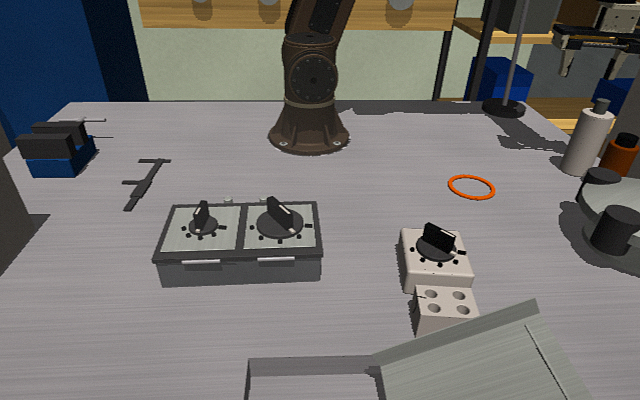

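Top view: base at bottom (309,390), x is up and y is left. The lock box spans (317–440, 170–242), with the large dial near (348,205), the small one near (410,205), and the timer at (228,178). I'll zoom in on the dials.

```bash
cat > h.py <<'E'
import numpy as np, cv2
from plant import r
def ray(cam,px,z):
    c=r.get_calibration(cam); R,_=cv2.Rodrigues(c["rvec"]); 
    p=cv2.undistortPoints(np.array(px,float).reshape(-1,1,2),c["K"],None).reshape(-1,2)
    d=np.c_[p,np.ones(len(p))]@R; o=-R.T@c["tvec"]
    return o+d*((z-o[2])/d[:,2])[:,None]
def proj(cam,P):
    c=r.get_calibration(cam); return cv2.projectPoints(np.array(P,float).reshape(-1,1,3),c["rvec"],c["tvec"],c["K"],None)[0].reshape(-1,2)
E
python3 - <<'E'
from h import *
im=cv2.imread("pics/top0.png")
cv2.imwrite("pics/crop0.png",cv2.resize(im[165:247,312:446],None,fx=5.9,fy=5.9,interpolation=cv2.INTER_CUBIC))
print(ray("top",[(348,205),(410,205)],.079).round(4))
print(ray("top",[(228,178)],.065).round(4))
g=cv2.cvtColor(im,cv2.COLOR_BGR2GRAY)
m=(g[170:242,316:442]<60).astype(np.uint8)
n,_,st,ce=cv2.connectedComponentsWithStats(m)
for i in range(1,n): print(st[i],(ce[i]+[316,170]).round(2))
E
```

```text
[[ 0.5156 -0.0764  0.079 ]
 [ 0.5178 -0.2103  0.079 ]]
[[0.5717 0.1882 0.065 ]]
[36  3  1  1  1] [352. 173.]
[80  2  1  1  1] [396. 172.]
[92  2  1  1  1] [408. 172.]
[99  2  1  1  1] [415. 172.]
[103   2   2   1   2] [419.5 172. ]
[114   2   1   1   1] [430. 172.]
[121   2   2   1   2] [437.5 172. ]
[30  5  1  1  1] [346. 175.]
[35  5  1  1  1] [351. 175.]
[41  4  1  1  1] [357. 174.]
[44  5  1  1  1] [360. 175.]
[48  4  1  1  1] [364. 174.]
[51  5  1  1  1] [367. 175.]
[53  4  2  2  2] [369.5 174.5]
[56  5  2  1  2] [372.5 175. ]
[69  4  1  1  1] [385. 174.]
[73  4  1  1  1] [389. 174.]
[76  4  4  3  6] [393.33 175.  ]
[91  5  2  2  2] [407.5 175.5]
[99  4  2  1  2] [415.5 174. ]
[103   4   3   2   3] [420.   174.67]
[107   5  13   2  16] [428.62 175.62]
[121   5   2   2   3] [437.33 175.67]
[64  6  2  1  2] [380.5 176. ]
[68  6  1  1  1] [384. 176.]
[70  6  1  1  1] [386. 176.]
[73  6  2  1  2] [389.5 176. ]
[82  6  2  1  2] [398.5 176. ]
[85  6  1  1  1] [401. 176.]
[96  6  1  1  1] [412. 176.]
[99  6  1  1  1] [415. 176.]
[1 8 1 1 1] [317. 178.]
[63  8  1  1  1] [379. 178.]
[122
[... 1781 characters left out ...]
 [378.38 230.38]
[ 1 60  2  3  4] [317.5  231.25]
[62 63 14  6 24] [385.04 235.5 ]
[ 1 64  3  2  4] [317.75 234.75]
[ 5 65  1  1  1] [321. 235.]
[ 7 65  2  1  2] [323.5 235. ]
[ 1 65 19  7 43] [326.51 239.26]
[17 65  1  2  2] [333.  235.5]
[19 65 36  4 60] [352.48 235.63]
[56 65  5  3  9] [373.89 236.  ]
[ 3 67  2  2  2] [319.5 237.5]
[68 67  1  1  1] [384. 237.]
[21 69  3  3  3] [338. 240.]
[24 68 28  4 49] [353.45 240.45]
[50 68  1  1  1] [366. 238.]
[52 68  1  1  1] [368. 238.]
[58 69  3  2  4] [374.75 239.25]
[63 69  1  1  1] [379. 239.]
[65 68  2  2  4] [381.5 238.5]
[68 69  1  1  1] [384. 239.]
[70 68  2  3  3] [386.67 239.  ]
[53 70  1  2  2] [369.  240.5]
[56 70  1  1  1] [372. 240.]
```

View pics/crop0.png

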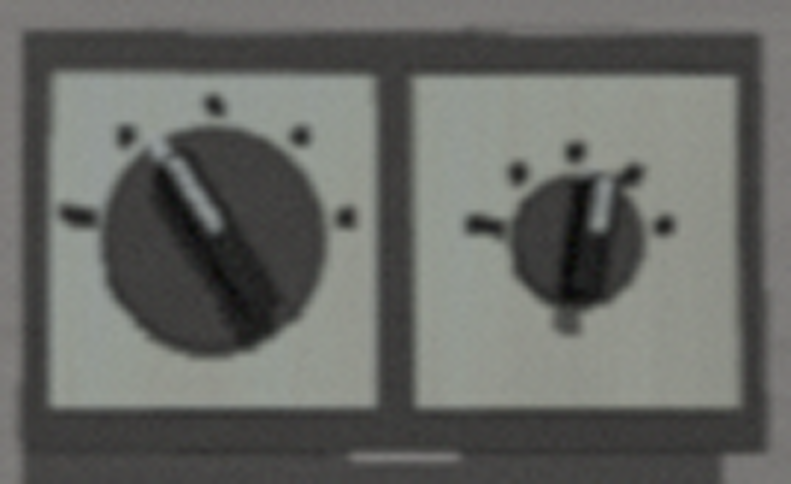

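Top crop: both mark ones (radial bars) are on the left, at crop (78,215) and (486,226). The large pointer is at about 11 o'clock and the small one just past 12. There's an odd grey spot at (567,322) below the small dial. Next I'll measure the angles and check them against the scene view.

Run:
```python
from h import *
im=cv2.imread("pics/scene0.png")
cv2.imwrite("pics/crop1.png",cv2.resize(im[190:290,150:330],None,fx=4.4,fy=4.4,interpolation=cv2.INTER_CUBIC))
T=lambda a:np.array(a,float)/5.9+[312-.42,165-.42]
D={"L":dict(c=(214,241),s=[(125,135),(213,104),(300,136),(346,217)],b=(78,215),l=[(160,148),(217,230)]),
   "S":dict(c=(578,241),s=[(517,173),(575,152),(632,175),(664,225)],b=(486,226),l=[(604,178),(598,230)])}
k=np.deg2rad(40*np.arange(1,5))
C=[]
for n,d in D.items():
  c=ray("top",T(d["c"]),.079)[0]; C.append(c); print(n,"disc c",c.round(4))
  for zp in(.055,.065,.073):
    P=ray("top",T(d["s"]),zp)[:,:2]
    # P=c+R*(cos(f-k),sin(f-k)); u=Rcosf,v=Rsinf
    A=[];y=[]
    for kk,p in zip(k,P):
        A+=[[1,0,np.cos(kk),np.sin(kk)],[0,1,-np.sin(kk),np.cos(kk)]];y+=list(p)
    s,*_=np.linalg.lstsq(np.array(A),np.array(y),rcond=None)
    f=np.degrees(np.arctan2(s[3],s[2])); b=ray("top",T(d["b"]),zp)[0,:2]
    res=np.abs(np.array(A)@s-y).max()
    bv=b-c[:2]
    aa=[np.degrees(np.arctan2(*(p-c[:2])[::-1])) for p in P]
    print(zp,"ctr",s[:2].round(4),"R",np.hypot(*s[2:]).round(4),"mark1",f.round(1),"barang",np.degrees(np.arctan2(bv[1],bv[0])).round(1),"res",res.round(4),"stud angles about disc c",np.round(aa,1))
  l=ray("top",T(d["l"]),.113)[:,:2]; v=l[0]-l[1]
  print("line",l.round(4),"dir",np.degrees(np.arctan2(v[1],v[0])).round(1),"tip about c",np.degrees(np.arctan2(*(l[0]-c[:2])[::-1])).round(1), "len",np.linalg.norm(l-c[:2],axis=1).round(4))
print("dist",np.linalg.norm(C[0]-C[1]))
```

```text
L disc c [ 0.5147 -0.0761  0.079 ]
0.055 ctr [ 0.5166 -0.0767] R 0.0511 mark1 80.4 barang 78.4 res 0.0001 stud angles about disc c [ 38.8  -0.3 -38.7 -77.6]
0.065 ctr [ 0.516  -0.0761] R 0.0506 mark1 80.4 barang 79.1 res 0.0001 stud angles about disc c [ 39.6   0.3 -38.6 -78.1]
0.073 ctr [ 0.5156 -0.0757] R 0.0502 mark1 80.4 barang 79.7 res 0.0001 stud angles about disc c [ 40.2   0.7 -38.5 -78.5]
line [[ 0.5456 -0.0547]
 [ 0.5167 -0.0753]] dir 35.5 tip about c 34.6 len [0.0376 0.0022]
S disc c [ 0.5168 -0.2093  0.079 ]
0.055 ctr [ 0.518  -0.2128] R 0.0334 mark1 80.8 barang 77.9 res 0.0006 stud angles about disc c [ 35.   -5.2 -42.8 -77.8]
0.065 ctr [ 0.5175 -0.211 ] R 0.0331 mark1 80.8 barang 79.6 res 0.0006 stud angles about disc c [ 38.1  -2.3 -41.3 -78.1]
0.073 ctr [ 0.517  -0.2096] R 0.0329 mark1 80.8 barang 80.8 res 0.0006 stud angles about disc c [ 40.5   0.1 -39.9 -78.3]
line [[ 0.5374 -0.2123]
 [ 0.5189 -0.2102]] dir -6.5 tip about c -8.3 len [0.0208 0.0023]
dist 0.13322333123970598
```

View pics/crop1.png

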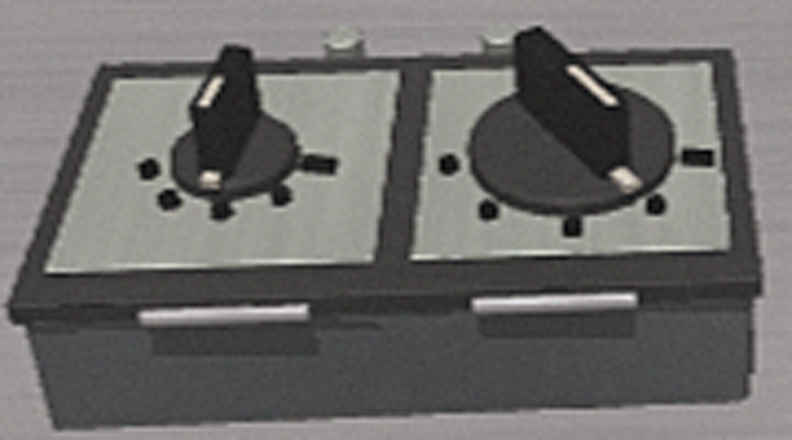

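The marks fit well: mark one is at world yaw ≈80.6° on both dials, and the axes are 133–134 mm apart. The grey spot is only a glint.
- **Large dial:** axis (0.515,−0.076), pointer at 35.3°. Target −39.4°, so +75° clockwise.
- **Small dial:** axis (0.517,−0.210), pointer at −7°. Target 40.6°, so about −48°.

Moving now.

Call:
carry_out(
  plan=[
    [[0.0216,0.026,0],[0,0,0],0],
    [[0.0216,0.026,0],[0,0,0],0],
    [[0.0216,0.026,0],[0,0,0],0],
    [[0.0216,0.026,0],[0,0,0],0],
    [[0.0216,0.026,0],[0,0,0],0],
    [[0.0216,0.026,0],[0,0,0],0],
    [[0.0216,0.026,0],[0,0,0],0],
    [[0.0216,0.026,0],[0,0,0],0],
    [[0.0216,0.026,0],[0,0,0],0],
    [[0.0216,0.026,0],[0,0,0],0],
    [[0.0216,0.026,0],[0,0,0],0],
    [[0.0216,0.026,0],[0,0,0],0],
  ],
)

```text
time_s: 1.1
tcp_pos: [0.34, 0.2872, 0.4046]
eef_rot: [-180.0, 0.0, -14.1]
contact_force: [0.8, 0.1, 0.2]
gripper_width: 0.0877
```

Call:
carry_out(
  plan=[
    [[0.0216,0.026,0],[0,0,0],0],
    [[0.0216,0.026,0],[0,0,0],0],
    [[0.0216,0.026,0],[0,0,0],0],
    [[0.0216,0.026,0],[0,0,0],0],
    [[0.0216,0.026,0],[0,0,0],0],
    [[0.0216,0.026,0],[0,0,0],0],
    [[0.0216,0.026,0],[0,0,0],0],
    [[0.0216,0.026,0],[0,0,0],0],
    [[0.0216,0.026,0],[0,0,0],0],
    [[0.0216,0.026,0],[0,0,0],0],
    [[0.0216,0.026,0],[0,0,0],0],
    [[0.0216,0.026,0],[0,0,0],0],
  ],
)

```text
time_s: 2.1
tcp_pos: [0.5155, -0.0785, 0.4045]
eef_rot: [-180.0, 0.0, -14.1]
contact_force: [1.5, 0.6, 0.6]
gripper_width: 0.0876
```

Call:
carry_out(
  plan=[
    [[0,0,0],[0,0,-7],0],
    [[0,0,0],[0,0,-7],0],
    [[0,0,0],[0,0,-7],0],
    [[0,0,0],[0,0,-7],0],
    [[0,0,0],[0,0,-7],0],
    [[0,0,0],[0,0,-7],0],
    [[0,0,0],[0,0,-7],0],
    [[0,0,0],[0,0,-0.4],0],
    [[0,0,0],[0,0,0],0],
    [[0,0,0],[0,0,0],0],
  ],
)

```text
time_s: 2.93
tcp_pos: [0.5152, -0.0767, 0.4045]
eef_rot: [-180.0, 0.0, 35.1]
contact_force: [0.3, -0.8, 0.5]
gripper_width: 0.0879
```

Call:
carry_out(
  plan=[
    [[0.0005,-0.0007,0.02],[0,0,0],0],
    [[0,0,0.025],[0,0,0],0],
    [[0,0,0.025],[0,0,0],0],
    [[0,0,0.025],[0,0,0],0],
    [[0,0,0.02],[0,0,0],0],
    [[0,0,0.012],[0,0,0],0],
    [[0,0,0.01],[0,0,0],0],
    [[0,0,0.006],[0,0,0],0],
    [[0,0,0],[0,0,0],0],
    [[0,0,0],[0,0,0],0],
  ],
)

```text
time_s: 3.77
tcp_pos: [0.5155, -0.0758, 0.262]
eef_rot: [180.0, -0.0, 35.3]
contact_force: [0.1, -0.6, -0.5]
gripper_width: 0.0876
```

Run:
```python
from h import *
im=r.capture("scene")[:,:,::-1]
cv2.imwrite("pics/s1.png",cv2.resize(im[130:290,150:350],None,fx=3.7,fy=3.7,interpolation=cv2.INTER_CUBIC))
```

```text
(no output)
```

View pics/s1.png

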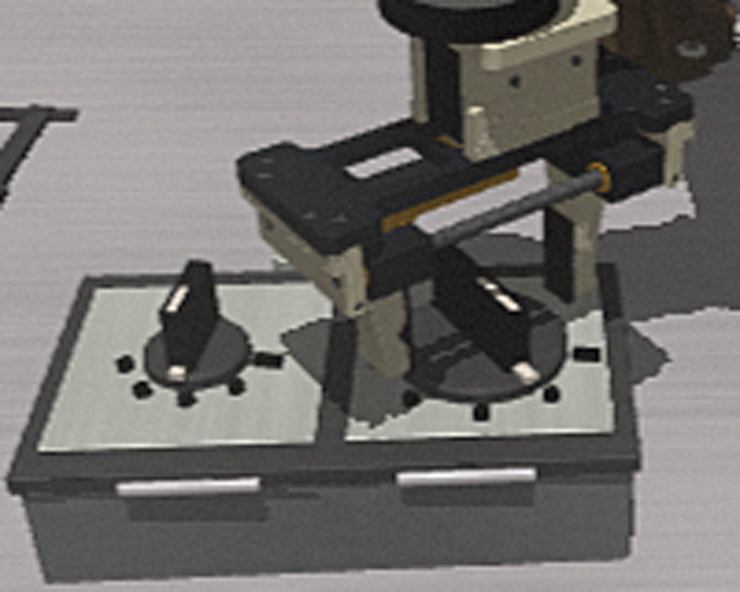

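The fingers straddle the large dial's bar, (390,340) and (570,270) in the crop, parallel to it and clear of the small dial. Closing.

Call:
carry_out(
  plan=[
    [[0,0,0],[0,0,0],255],
    [[0,0,0],[0,0,0],255],
    [[0,0,0],[0,0,0],255],
    [[0,0,0],[0,0,0],255],
    [[0,0,0],[0,0,0],255],
    [[0,0,0],[0,0,0],255],
    [[0,0,0],[0,0,0],255],
    [[0,0,0],[0,0,0],255],
    [[0,0,0],[0,0,0],255],
    [[0,0,0],[0,0,0],255],
  ],
  grip_force=25,
)

```text
time_s: 4.65
tcp_pos: [0.5153, -0.0758, 0.2616]
eef_rot: [-180.0, 0.0, 35.3]
contact_force: [-0.8, 0.9, -0.5]
gripper_width: 0.0265
```

Call:
carry_out(
  plan=[
    [[0,0,0],[0,0,0],255],
    [[0,0,0],[0,0,0],255],
    [[0,0,0],[0,0,0],255],
    [[0,0,0],[0,0,0],255],
    [[0,0,0],[0,0,0],255],
  ],
)

```text
time_s: 5.07
tcp_pos: [0.5158, -0.0763, 0.2617]
eef_rot: [179.9, -0.0, 35.3]
contact_force: [3.8, -5.2, -4.4]
gripper_width: 0.0134
```

Call:
carry_out(
  plan=[
    [[0,0,0],[0,0,3],255],
    [[0,0,0],[0,0,6],255],
    [[0,0,0],[0,0,6],255],
    [[0,0,0],[0,0,6],255],
    [[0,0,0],[0,0,6],255],
    [[0,0,0],[0,0,6],255],
  ],
)

```text
time_s: 5.57
tcp_pos: [0.5159, -0.0764, 0.2617]
eef_rot: [179.9, -0.1, 2.0]
contact_force: [5.0, -5.7, -2.7]
gripper_width: 0.0137
```

Call:
carry_out(
  plan=[
    [[0,0,0],[0,0,6],255],
    [[0,0,0],[0,0,6],255],
    [[0,0,0],[0,0,6],255],
    [[0,0,0],[0,0,6],255],
    [[0,0,0],[0,0,6],255],
    [[0,0,0],[0,0,6],255],
    [[0,0,0],[0,0,4],255],
    [[0,0,0],[0,0,1.7],255],
    [[0,0,0],[0,0,0],255],
    [[0,0,0],[0,0,0],255],
  ],
)

```text
time_s: 6.4
tcp_pos: [0.5158, -0.0765, 0.2617]
eef_rot: [180.0, -0.1, -39.4]
contact_force: [4.6, -6.2, -4.2]
gripper_width: 0.0138
```

Call:
carry_out(
  plan=[
    [[0,0,0],[0,0,0],0],
    [[0,0,0],[0,0,0],0],
    [[0,0,0],[0,0,0],0],
    [[0,0,0],[0,0,0],0],
    [[0,0,0],[0,0,0],0],
    [[0,0,-0.01],[0,0,0],0],
    [[0,0,-0.03],[0,0,0],0],
    [[0,0,-0.03],[0,0,0],0],
    [[0,0,-0.03],[0,0,0],0],
    [[0,0,-0.03],[0,0,0],0],
    [[0,0,-0.013],[0,0,0],0],
  ],
)

```text
time_s: 7.32
tcp_pos: [0.5157, -0.0759, 0.4099]
eef_rot: [-179.8, -0.3, -39.3]
contact_force: [0.3, 0.3, 1.0]
gripper_width: 0.0816
```

Run:
```python
from h import *
im=r.capture("scene")[:,:,::-1]
cv2.imwrite("pics/s2.png",cv2.resize(im[190:290,150:330],None,fx=4.4,fy=4.4,interpolation=cv2.INTER_CUBIC))
```

```text
(no output)
```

View pics/s2.png

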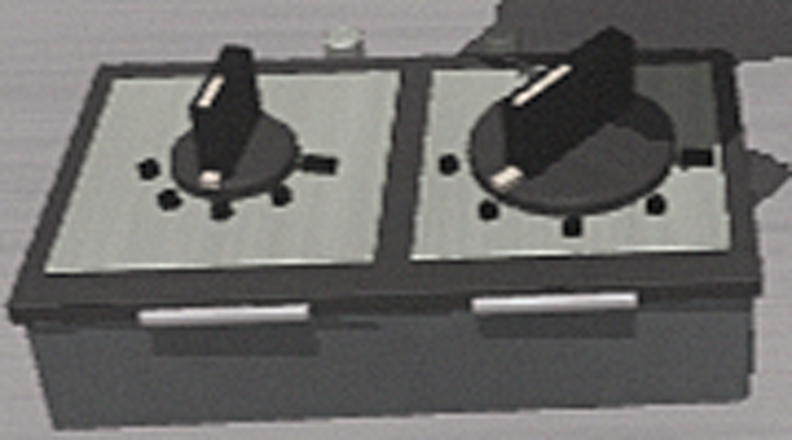

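The large nose at crop (509,176) points at the fourth mark (488,210). I'll check the angles numerically before going to the small dial.

Run:
```python
from h import *
T=lambda a:np.array(a,float)/4.4+[150-.39,190-.39]
ang=lambda p,c:np.degrees(np.arctan2(p[:,1]-c[1],p[:,0]-c[0])).round(1)
cL=ray("scene",T((571,149)),.079)[0];cS=ray("scene",T((235,152)),.079)[0]
print(cL.round(4),cS.round(4))
for n,st,no,ln in(("L",[(696,157),(655,205),(572,226),(488,210),(448,164)],(509,176),[(515,102),(569,67)]),("S",[(319,164),(281,196),(221,210),(169,200),(149,169)],(210,179),[(203,105),(218,80)])):
  P=ray("scene",T(st),.069)
  k=np.deg2rad(40*np.arange(1,5));A=[];y=[]
  for kk,p in zip(k,P[1:]):
    A+=[[1,0,np.cos(kk),np.sin(kk)],[0,1,-np.sin(kk),np.cos(kk)]];y+=list(p[:2])
  s=np.linalg.lstsq(np.array(A),np.array(y),rcond=None)[0]
  l=ray("scene",T(ln),.113)
  N=ray("scene",T(no),.082)
  print(n,"ctr",s[:2].round(4),"mark1",np.degrees(np.arctan2(s[3],s[2])).round(1),"nose",ang(N,s[:2]),np.hypot(*(N[0,:2]-s[:2])).round(4),"line",ang(l[:1]-l[1:],[0,0]))
```

```text
[ 0.5261 -0.0764  0.079 ] [ 0.523  -0.2084  0.079 ]
L ctr [ 0.5119 -0.0764] mark1 80.4 nose [-34.3] 0.0418 line [-41.5]
S ctr [ 0.5136 -0.2112] mark1 80.6 nose [-5.3] 0.0303 line [-9.5]
```

Call:
carry_out(
  plan=[
    [[0.0173,0.0206,0],[0,0,0],0],
    [[0.0173,0.0206,0],[0,0,0],0],
    [[0.0173,0.0206,0],[0,0,0],0],
    [[0.0173,0.0206,0],[0,0,0],0],
    [[0.0173,0.0206,0],[0,0,0],0],
    [[0,0,0],[0,0,-6.5],0],
    [[0,0,0],[0,0,-6.5],0],
    [[0,0,0],[0,0,-6.5],0],
    [[0,0,0],[0,0,-6.5],0],
    [[0,0,0],[0,0,-5.9],0],
    [[0,0,0],[0,0,0],0],
    [[0,0,0],[0,0,0],0],
  ],
)

```text
time_s: 8.37
tcp_pos: [0.5166, -0.2103, 0.405]
eef_rot: [-180.0, -0.0, -7.7]
contact_force: [-0.4, 0.5, 0.6]
gripper_width: 0.0876
```

Call:
carry_out(
  plan=[
    [[0.0006,0,0.02],[0,0,0],0],
    [[0,0,0.025],[0,0,0],0],
    [[0,0,0.025],[0,0,0],0],
    [[0,0,0.025],[0,0,0],0],
    [[0,0,0.02],[0,0,0],0],
    [[0,0,0.012],[0,0,0],0],
    [[0,0,0.01],[0,0,0],0],
    [[0,0,0.006],[0,0,0],0],
    [[0,0,0],[0,0,0],0],
    [[0,0,0],[0,0,0],0],
  ],
)

```text
time_s: 9.2
tcp_pos: [0.5176, -0.2104, 0.2621]
eef_rot: [180.0, -0.0, -7.5]
contact_force: [0.2, -0.6, 0.7]
gripper_width: 0.0876
```

Call:
carry_out(
  plan=[
    [[0,0,0],[0,0,0],255],
    [[0,0,0],[0,0,0],255],
    [[0,0,0],[0,0,0],255],
    [[0,0,0],[0,0,0],255],
    [[0,0,0],[0,0,0],255],
    [[0,0,0],[0,0,0],255],
    [[0,0,0],[0,0,0],255],
    [[0,0,0],[0,0,0],255],
    [[0,0,0],[0,0,0],255],
    [[0,0,0],[0,0,0],255],
    [[0,0,0],[0,0,0],255],
    [[0,0,0],[0,0,0],255],
  ],
  grip_force=25,
)

```text
time_s: 10.2
tcp_pos: [0.5174, -0.2104, 0.2616]
eef_rot: [180.0, 0.0, -7.5]
contact_force: [-0.8, -1.1, -0.6]
gripper_width: 0.0132
```

Call:
carry_out(
  plan=[
    [[0,0,0],[0,0,0],255],
    [[0,0,0],[0,0,0],255],
    [[0,0,0],[0,0,0],255],
    [[0,0,0],[0,0,0],255],
  ],
)

```text
time_s: 10.53
tcp_pos: [0.5173, -0.2105, 0.2617]
eef_rot: [180.0, 0.0, -7.5]
contact_force: [-0.2, -1.9, -0.7]
gripper_width: 0.012
```

Gripped, at 12 mm as expected. Turning −48.1° to yaw 40.6°.

Call:
carry_out(
  plan=[
    [[0,0,0],[0,0,-3],255],
    [[0,0,0],[0,0,-6],255],
    [[0,0,0],[0,0,-6],255],
    [[0,0,0],[0,0,-6],255],
    [[0,0,0],[0,0,-6],255],
    [[0,0,0],[0,0,-6],255],
    [[0,0,0],[0,0,-6],255],
    [[0,0,0],[0,0,-6],255],
    [[0,0,0],[0,0,-3.1],255],
    [[0,0,0],[0,0,0],255],
    [[0,0,0],[0,0,0],255],
  ],
)

```text
time_s: 11.45
tcp_pos: [0.5174, -0.2106, 0.2616]
eef_rot: [180.0, 0.0, 40.5]
contact_force: [1.0, -4.4, -2.0]
gripper_width: 0.0116
```

Call:
carry_out(
  plan=[
    [[0,0,0],[0,0,0],0],
    [[0,0,0],[0,0,0],0],
    [[0,0,0],[0,0,0],0],
    [[0,0,0],[0,0,0],0],
    [[0,0,0],[0,0,0],0],
    [[0,0,-0.01],[0,0,0],0],
    [[0,0,-0.03],[0,0,0],0],
    [[0,0,-0.03],[0,0,0],0],
    [[0,0,-0.03],[0,0,0],0],
    [[0,0,-0.03],[0,0,0],0],
    [[0,0,-0.01],[0,0,0],0],
  ],
)

```text
time_s: 12.37
tcp_pos: [0.518, -0.2107, 0.4075]
eef_rot: [179.7, -0.2, 40.7]
contact_force: [1.0, 0.4, -0.2]
gripper_width: 0.0797
```

Call:
carry_out(
  plan=[
    [[0.022,-0.0258,0],[0,0,0],0],
    [[0.022,-0.0258,0],[0,0,0],0],
    [[0.022,-0.0258,0],[0,0,0],0],
    [[0.022,-0.0258,0],[0,0,0],0],
    [[0.022,-0.0258,0],[0,0,0],0],
    [[0.022,-0.0258,0],[0,0,0],0],
    [[0.022,-0.0258,0],[0,0,0],0],
    [[0.022,-0.0258,0],[0,0,0],0],
    [[0.022,-0.0258,0],[0,0,0],0],
    [[0.022,-0.0258,0],[0,0,0],0],
    [[0.022,-0.0258,0],[0,0,0],0],
    [[0.022,-0.0258,0],[0,0,0],0],
  ],
)

```text
time_s: 13.37
tcp_pos: [0.5157, 0.1981, 0.4025]
eef_rot: [-180.0, -0.0, 40.6]
contact_force: [1.1, -0.8, -0.2]
gripper_width: 0.0877
```

Call:
carry_out(
  plan=[
    [[0.022,-0.0258,0],[0,0,0],0],
    [[0.022,-0.0258,0],[0,0,0],0],
    [[0.022,-0.0258,0],[0,0,0],0],
    [[0.022,-0.0258,0],[0,0,0],0],
    [[0.015,-0.0175,0],[0,0,0],0],
    [[0,0,0],[0,0,0],0],
    [[0,0,0],[0,0,0],0],
  ],
)

```text
time_s: 13.95
tcp_pos: [0.5154, 0.3563, 0.4015]
eef_rot: [180.0, 0.0, 40.7]
contact_force: [-0.0, -1.0, 0.1]
gripper_width: 0.0875
```

Run:
```python
from h import *
im=np.mean([r.capture("top") for _ in range(6)],0).astype(np.uint8)[:,:,::-1]
cv2.imwrite("pics/top3.png",im)
cv2.imwrite("pics/crop3.png",cv2.resize(im[165:247,312:446],None,fx=5.9,fy=5.9,interpolation=cv2.INTER_CUBIC))
cv2.imwrite("pics/s3.png",r.capture("scene")[:,:,::-1])
```

```text
(no output)
```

View pics/crop3.png

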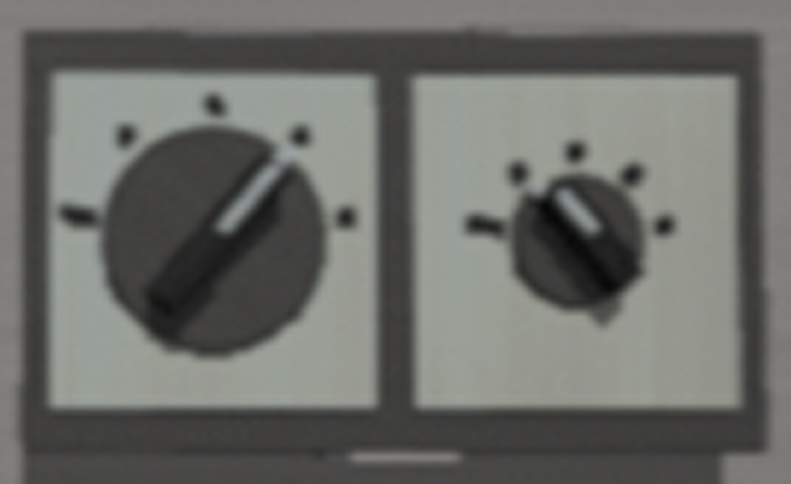

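View pics/s3.png

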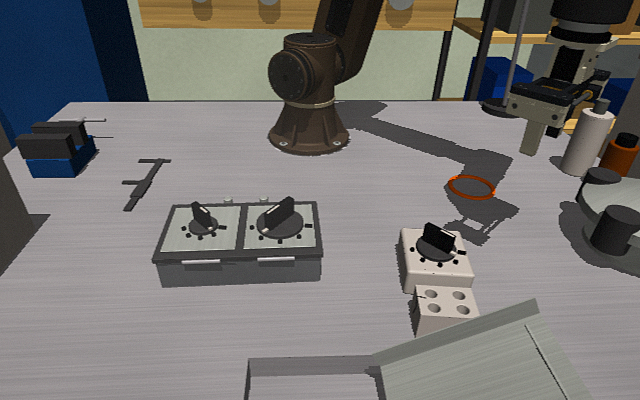

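The top crop shows the large line running (222,230)→(287,153), towards the fourth mark at (300,136). The small nose at (535,188) points to the second mark at (517,173). The scene view shows the timer dial unchanged at (437,240), with the arm clear. Handing in.

Run:
```python
from h import *
T=lambda a:np.array(a,float)/5.9+[312-.42,165-.42]
for l in([(287,153),(222,230)],[(562,190),(600,230)]):
    p=ray("top",T(l),.113); v=p[0]-p[1]; print(np.degrees(np.arctan2(v[1],v[0])).round(1))
print(ray("top",T((535,188)),.08)[0]-[.5173,-.2105,0])
a,b=[cv2.imread(f"pics/{n}.png")[215:265,400:470].astype(int) for n in("scene0","s3")]
print("timer diff",np.abs(a-b).mean(), np.abs(a-b).max())
r.close_job()
```

```text
-39.3
43.9
[0.01866443 0.01712332 0.08      ]
timer diff 13.13304761904762 111
the job is handed in; nothing more can be done
```

I turned the large dial about 75° clockwise to mark four, then the small dial about 48° anticlockwise to mark two. After that I opened the gripper, moved the arm clear and handed the job in at about 14 s.

**Last checks:**
- **Large dial:** the tool was at yaw −39.4° when it released the dial. The final top view gives −39.3°; the target was about −39.4°.
- **Small dial:** the tool was at 40.5° at release, and the target was about 40.6°. The final picture disagrees slightly: the short white line on the bar reads 43.9° and the pointer nose about 42.5°. I trusted the tool angle, because the pads were closed flat on the 12 mm bar.
- **Large dial, earlier check:** a rough reading of its nose in the scene view gave −34.3°, or −37.6° about the better-measured axis, while its line read −41.5°. Those values lie on both sides of the target.
- **Timer dial:** the arm never went near it, and it looks the same by eye. My before/after pixel comparison was not clean (mean difference 13 of 255, peak 111). I put that down to image noise and shadow, but I did not confirm it.

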